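# Hang the timer plate on the board's keyhole stud and lock it

## Task

Take the blue plate that carries the lab timer out of its grey tray and hang it on the white mounting board: put the large hole of its keyhole over the brass stud head until the plate lies flat on the board, then push it straight down until the stud is fully home at the end of the slot, locked behind the steel wedge rails, and let go. Work gently by feel: press on the stud head with no more than 10 N while finding the hole, push down with no more than 20 N, and leave the bottle, the beaker and the blue cap where they stand.

Things in the scene. Friction and masses are not known exactly. Their poses are not given: they have to be found in the camera images.
- timer_plate: loose upright blue plate 78 wide, 4 thick, 184 tall (44 wide neck above 140), 0.1 kg with the white timer (64 wide, 62 tall, reaching 26 in front of the back face) on the lower part of its front. Origin: middle of the bottom edge at the back face; x points out of its back (the timer looks to -x), y along its width, z up. Parked, its bottom is 8 above the worktop
- plate_tab (a point): centre of the black grip block on top of the plate, the part to grasp: 16 thick (along x, fingers best close along x), 40 wide (y), 30 tall; 169 above the plate's bottom edge, 8 in front of its back face. Axes as the plate's
- plate_hole (a point): centre, on the plate's back face, of the large round hole (18 across) of its keyhole, 92 above the bottom edge; a slot 9 wide runs UP from it. Axes as the plate's
- plate_seat (a point): back-face point in the slot, 23 above the hole's centre, where the stud's axis is when home: a hard stop. Over the last 12 of the slide steel wedge rails beside the slot thicken the plate from 4 to 8.8, so it must be pushed down (some 4 to 11 N; its weight does not lock it). Axes as the plate's
- board: fixed white upright mounting board 150 wide, 12 thick, 165 tall above the worktop; its foot, 12 tall, reaches 104 behind its face. Origin on the worktop under the middle of its front face; x points into the board (away from the side that is worked on), y along its width, z up. Nothing stands above its top edge
- board_mark (a point): middle of the vertical slot in which the stud is clamped: on the board's front face, 145 above the worktop, middle of its width. The stud's axis is straight above or below it by up to 12 (differs each time and is not given: feel or see it), sideways it is on it. Axes as the board's
- stud (a joint): spring stud on the board: shank 6 thick, brass head 14 across, 4 thick, its underside 6 and front 10 off the board's face at rest. Value: m, 0 at rest, negative pressed in (to -0.010), positive drawn out (to 0.005), about 2.5 N per mm. Pressed by a plate with no hole there it goes in; it springs out when the hole comes over it. Home, it is drawn out by about 0.0022
- tray: fixed grey open parking tray, rim 33 high, 38 x 92 outside; the plate stands in it with about 2 play. Origin on the worktop under the parked plate's back face; axes as the parked plate's
- dropper_center (a point): centre of the brown dropper bottle, 36 across, 93 tall; leave alone
- beaker_center (a point): centre of the beaker with pink content, 88 across, 118 tall; leave alone
- cap_center (a point): centre of the blue jar cap, 66 across, 20 tall; leave alone

How it is judged:
By the outcome, as a careful person would: the job done as asked, in the order asked, and still so for the second after the job is handed in, with the robot touching nothing.
It also fails if it takes over 72 s, if anything falls off the work surface, if the arm or the gripper's body presses on something with over 40 N, if the wrist force passes 120 N, or if a joint passes its speed limit or range.

## Robot

A 6-joint arm with a two-finger parallel gripper is mounted at the origin on a cart in front of the work surface, level with it; the furniture and walls round the work are solid. World frame = base frame: x ahead of the robot, y to its left, z up, the work surface at z = 0. Lengths are in m, angles in rad, forces in N, time in s.
With the tool pointing down it reaches from about 0.3 to 0.775 m from the base axis. Payload 14.6 kg.
Tool frame: the origin (TCP) lies on the centre line of the jaws, within the pads' length; the fingertips stand ctrl.tcp_to_tips ahead of it and the grasp point (between the pads) lies 2 mm behind it (ctrl.tcp_to_tips is the distance from the TCP to the fingertips, in m); z points along the fingers, y is the line along which they close (so a half turn about z gives the same grasp; the last joint's range is limited). The gripper opens to 94 mm and grips with 3 to 60 N. Pads are 16 mm wide; open, the fingers measure 119 mm over their backs; the gripper's body (75 mm by 177 mm) begins 78 mm behind the grasp point.
Start: joints at [1.27, 0.3, 1.521, -0, 1.321, -0.067], TCP at [0.127, 0.535, 0.189] pointing down, gripper open.
Joint ranges: [-3.03, 3.03], [-0.79, 2.21], [0.23, 2.52], [-1.04, 4.18], [0, 3.07], [-2.55, 2.55]. Speed limits (rad/s): [2.22, 2.22, 2.57, 3.14, 3.14, 3.14].

## Interface

Orientations are given as [roll, pitch, yaw] about the fixed x, y, z axes, in that order (R = Rz(yaw) Ry(pitch) Rx(roll)).
In Python, from station import telemetry, viewer, hand_in, ctrl gives the robot as it stands.
- The arm moves only by the tool step_arm, never from a script. Its argument "plan" is a list of rows, each an object of numbers: "dx", "dy", "dz": the shift along the tool's x, y, z scaled (see below); "rx", "ry", "rz": the turn, a rotation vector about the tool's x, y, z scaled (see below); "claw": the closure, from 0 (fully open) to 1 (shut). In form: [{"dx": .., "dy": .., "dz": .., "rx": .., "ry": .., "rz": .., "claw": ..}, ...]. A call has 1 to 10 rows; each row shifts and turns the commanded pose from where the row before left it, along the tool's axes as they then stand; what a row does not reach is not made up. The controller multiplies each number of a shift by 0.1 m and each number of a turn by 90 degrees. A row lasts 1/10 s, in which the tool goes at most 50 mm and 8.59 degrees, less where a joint would pass 70% of its speed; a pose out of reach is approached as far as the arm can. A call with a number of a shift or a turn outside -1 to 1 is refused whole. A call with a gripper value outside its range is refused whole. The fingers move at their own pace and stop on an object; "grip_force" is the grip in N (left out, the last holds). Time passes only in rows, so rows that do not move let the fingers close. It gives the time, the measured TCP pose, the force, the opening and the grip force at its end, in the units of the state.
- telemetry.get_obs(): the state, without advancing time (a new reading comes with each control period).
- viewer.camera(name): name is "scene" or "top" or "wrist"; returns a dict with "img" (384x512x3 uint8, red, green, blue), "z_map" (384x512 float32, m along the optical axis (not along the pixel's ray), 0 where there is no reading), "fx", "fy", "cx", "cy" (pixels), "R" (3x3) and "t" (3): a world point X has camera coordinates R X + t; the wrist camera has in their place "tool_from_camera" (4x4, takes a point from camera to tool coordinates, whose origin is the TCP and whose axes are the flange's). Camera axes: x right, y down, z forward; pixel columns grow to the right and rows downward; lengths in m; the calibration is good to about 2 mm. A picture is of the moment at which its call begins: read the wrist's pose just before it.
- hand_in(): hands the job in; it is judged then, once.
Trained networks look in a picture, given as the dict that the camera call returned (one of the last four; its "shot" number tells which), for a name from the list of things; names that differ only in an ending like _2 or _b are one class to them, and where a whole thing is asked for, a point or a joint stands for the part that bears it (a point fixed in the world has none). Each returns a list of dicts, best first, with "score" (0 to 1); they miss things now and then, are a little off and sometimes report something else, mostly with a low value. They report only what shows in the picture. A call takes as long as a camera call.
- viewer.recognise(target, picture): "rect" ([left, top, right, bottom] in pixels, round what is visible of it).
The state is a dict: "time_s": time; "qpos": joint angles; "joint_vel": joint speeds; "tau": joint torques, N m; "ee_pos": TCP position; "eef_rot": TCP orientation; "force": force on the tool from outside, world axes, zero at the start; "moment": the same for the moment, N m; "grip_width": finger opening in m; "grip_force": force on a finger pad.
Only numpy, scipy, OpenCV 4.12 (cv2) and the standard library are available. Lean on these libraries where they do the work, as an engineer would, in place of code of your own. Each camera call takes 0.05 s, during which the arm holds its last target. There are 200 camera calls.

## Working session

There is one attempt and no reset: what is moved stays moved. The work goes in short steps, Python scripts to look and compute and a tool call to move; the robot and the scene stay as the last step left them, time stands still between calls to the robot, and variables do not carry over. Pictures are saved under pics/ and viewed, at most 10 in all, crops included, and the job is handed in when it is done.

Besides the shell and the picture viewer there is one more tool, called as name(argument=value, ...) on one line, values as JSON. step_arm: Moves the arm, as the interface text tells. Shifts and turns lie within -1 to 1; 1 stands for 0.1 m of shift or 90 degrees of turn. Its arguments: {"type":"object","properties":{"plan":{"type":"array"},"grip_force":{"type":"number"}},"required":["plan"]}

```bash
mkdir -p pics
cat > h.py <<'E'
import numpy as np, cv2
from station import telemetry, viewer, ctrl
def world(c,step=1):
    z=c["z_map"]; v,u=np.mgrid[0:384,0:512]
    P=np.stack([(u-c["cx"])/c["fx"]*z,(v-c["cy"])/c["fy"]*z,z],-1)
    W=(P-np.asarray(c["t"]))@np.asarray(c["R"]); W[z==0]=np.nan
    return W
def save(c,n): cv2.imwrite(f"pics/{n}.png",cv2.cvtColor(c["img"],cv2.COLOR_RGB2BGR))
E
python3 - <<'E'
from h import *
print(telemetry.get_obs(), ctrl.tcp_to_tips)
for n in ("scene","top"):
    c=viewer.camera(n); save(c,n+"0"); np.savez(n+"0.npz",**{k:v for k,v in c.items()})
    W=world(c)
    print(n,"cam at",-np.asarray(c["R"]).T@c["t"], c["fx"])
    for t in ("timer_plate","plate_tab","board","stud","tray","dropper_center","beaker_center","cap_center"):
        r=viewer.recognise(t,c)
        for d in r[:2]:
            l,tt,rr,b=map(int,d["rect"]); p=np.nanmedian(W[tt:b+1,l:rr+1].reshape(-1,3),0)
            print(t,round(d["score"],2),np.round(d["rect"]),p.round(3))
a=cv2.imread("pics/scene0.png");b=cv2.imread("pics/top0.png")
E
```

```text
{'time_s': 0.0, 'qpos': array([ 1.27038421e+00,  3.00503984e-01,  1.52158672e+00, -2.22009327e-05,
        1.32069618e+00, -6.66230695e-02]), 'joint_vel': array([-1.83817314e-04,  6.04812886e-04, -4.24351335e-05,  1.21005584e-03,
       -9.92854233e-04, -9.78590661e-04]), 'tau': array([ 2.18268862e-03, -5.31809771e+01, -3.52741814e+01,  7.09030358e-02,
        2.42699473e-02, -6.88259024e-05]), 'ee_pos': array([0.12735239, 0.53475922, 0.18806592]), 'eef_rot': array([-3.14039964e+00, -5.80485373e-05,  2.90780908e+00]), 'force': array([-0.54223666, -0.64672922,  0.63378788]), 'moment': array([ 0.00956679, -0.03064877, -0.00061475]), 'grip_force': 0.0, 'grip_width': 0.09424912409469607} 0.017
scene cam at [0.5259664  0.61829105 1.01770457] 428.20045010530094
plate_tab 0.61 [285.  72. 300. 125.] [ 0.465 -0.263  0.072]
board 0.66 [200. 180. 242. 277.] [0.651 0.122 0.012]
tray 0.87 [280. 107. 312. 136.] [ 0.452 -0.245  0.007]
dropper_center 0.62 [295. 292. 311. 314.] [0.446 0.315 0.04 ]
beaker_center 0.62 [199. 104. 230. 153.] [ 0.686 -0.172  0.082]
beaker_center 0.47 [285.  73. 298. 124.] [ 0.47  -0.266  0.08 ]
cap_center 0.7 [296. 176. 322. 196.] [ 0.417 -0.032  0.003]
top cam at [0.46071626 0.07442405 1.08108963] 393.86975797374225
timer_plate 0.76 [356. 212. 400. 228.] [ 0.458 -0.257  0.062]
plate_tab 0.84 [358. 206. 398. 229.] [ 0.464 -0.263  0.031]
plate_tab 0.26 [348. 201. 384. 238.] [ 0.459 -0.246  0.006]
tray 0.79 [346. 204. 387. 239.] [ 0.454 -0.246  0.006]
dropper_center 0.77 [145. 220. 162. 234.] [0.448 0.309 0.045]
beaker_center 0.95 [322. 113. 361. 152.] [ 0.683 -0.178  0.083]
cap_center 0.85 [271. 221. 295. 246.] [ 0.424 -0.029  0.002]
cap_center 0.6 [323. 115. 363. 154.] [ 0.679 -0.182  0.083]
```

Run:
```python
import cv2,numpy as np
a=cv2.imread("pics/scene0.png")[60:330,180:340];b=cv2.imread("pics/top0.png")[60:260,130:420]
a=cv2.resize(a,None,fx=2.2,fy=2.2,interpolation=cv2.INTER_CUBIC);b=cv2.resize(b,None,fx=1.5,fy=1.5)
o=np.zeros((600,800,3),np.uint8);o[:a.shape[0],:a.shape[1]]=a;o[:b.shape[0],360:360+b.shape[1]]=b[:,:440]
cv2.imwrite("pics/c0.png",o)
```

```text
(no output)
```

View pics/c0.png

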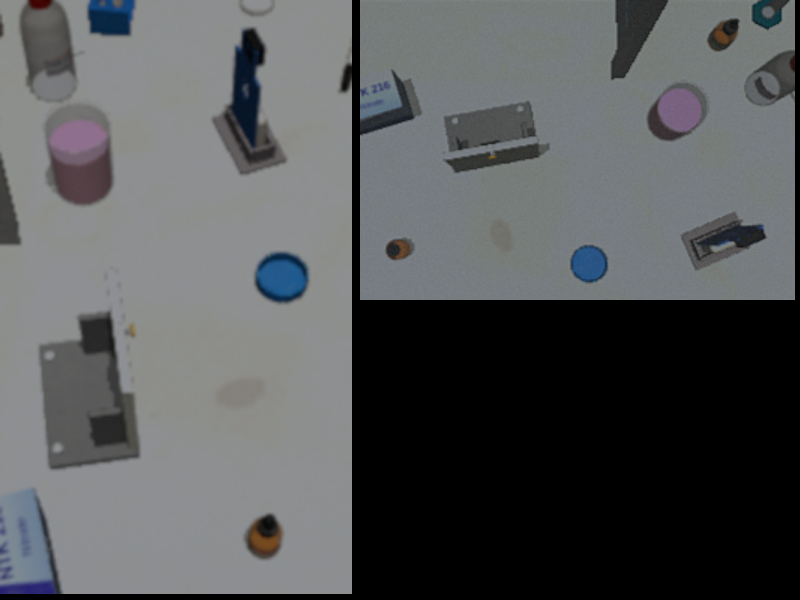

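```bash
cat > m.py <<'E'
from h import *
for n in ("scene","top"):
    c=np.load(n+"0.npz"); W=world(c); I=c["img"].astype(int)
    X,Y,Z=W[...,0],W[...,1],W[...,2]
    m=(abs(X-.46)<.09)&(abs(Y+.26)<.09)&(Z>.155)&(Z<.22)
    p=W[m]; print(n,"tabtop n",m.sum(), "z",np.percentile(p[:,2],[5,50,95]).round(4))
    q=p[p[:,2]>np.percentile(p[:,2],60)-0.006]
    if len(q)>5:
        r=cv2.minAreaRect((q[:,:2]*1000).astype(np.float32)); print(" rect",r, len(q), q.mean(0).round(4))
    m=(X>.5)&(X<.75)&(Y>-.02)&(Y<.25)&(Z>.04)&(Z<.2)
    p=W[m]; print(" board n",m.sum(),np.percentile(p[:,2],[5,50,95]).round(4))
    t=p[(p[:,2]>.158)]; r=cv2.minAreaRect((t[:,:2]*1000).astype(np.float32)); print(" top",r,len(t),t.mean(0).round(4))
    f=p[(p[:,2]<.15)]
    # front-face fit  x = a + b y (ransac-lite)
    if len(f)>30:
        k=np.ones(len(f),bool)
        for _ in range(15):
            A=np.c_[np.ones(k.sum()),f[k,1],f[k,2]];s=np.linalg.lstsq(A,f[k,0],rcond=None)[0]
            e=f[:,0]-np.c_[np.ones(len(f)),f[:,1:]]@s; k=abs(e)<max(.004,np.std(e[k])*1.5)
        print(" face",s.round(4),k.sum(),len(f),"y",f[k,1].min(),f[k,1].max(), np.std(e[k]))
    # brass
    br=(I[...,0]-I[...,2]>40)&(X>.5)&(X<.72)&(Y>0)&(Y<.25)
    v,u=np.nonzero(br); print(" brass",br.sum(),u.mean() if len(u) else 0,v.mean() if len(v) else 0,np.nanmedian(W[br],0).round(4) if len(u) else 0)
    # tray rim
    m=(abs(X-.46)<.09)&(abs(Y+.25)<.09)&(Z>.025)&(Z<.04);p=W[m]
    print(" rim",cv2.minAreaRect((p[:,:2]*1000).astype(np.float32)),m.sum())
E
python3 m.py
```

```text
scene tabtop n 165 z [0.1589 0.1852 0.1942]
 rect ((460.7835998535156, -259.8179016113281), (16.614303588867188, 45.48899841308594), 20.169694900512695) 86 [ 0.4612 -0.2583  0.1912]
 board n 841 [0.0481 0.0987 0.1675]
 top ((602.6740112304688, 135.8560028076172), (25.62412452697754, 151.90872192382812), 7.150845050811768) 337 [0.605  0.1406 0.1653]
 face [ 0.6818 -0.3003 -0.1895] 111 485 y 0.0791097169966433 0.21140856365452945 0.002154299854216892
 brass 6 239.66666666666666 209.16666666666666 [0.5921 0.1351 0.1611]
 rim ((456.1907043457031, -262.40008544921875), (40.00109100341797, 92.84284973144531), 22.305112838745117) 165
top tabtop n 182 z [0.161  0.19   0.1933]
 rect ((460.64404296875, -259.2654113769531), (16.380146026611328, 41.81285095214844), 22.495040893554688) 130 [ 0.4608 -0.2579  0.1906]
 board n 864 [0.0529 0.1459 0.166 ]
 top ((603.26416015625, 138.17666625976562), (25.412857055664062, 149.67771911621094), 10.168776512145996) 375 [0.6057 0.1388 0.1639]
 face [ 0.625  -0.1785 -0.0013] 369 448 y 0.06588104360737612 0.21038906150183775 0.0002518859092873068
 brass 9 217.77777777777777 164.44444444444446 [0.5919 0.1353 0.1595]
 rim ((456.59002685546875, -260.27587890625), (38.68877029418945, 92.30326843261719), 21.81722640991211) 159
```

```bash
cat >> h.py <<'E'
from scipy.spatial.transform import Rotation as Ro
def pose():
    o=telemetry.get_obs(); return np.array(o["ee_pos"]),Ro.from_euler("xyz",o["eef_rot"]),o
def go(target,rpy=None):
    """needed shift in present tool axes (units 0.1 m) and, after it, turn (units 90deg)"""
    p,R,o=pose(); d=R.inv().apply(np.array(target)-p)/.1
    r=(R.inv()*Ro.from_euler("xyz",rpy)).as_rotvec(degrees=True)/90 if rpy is not None else 0
    print("t",round(o["time_s"],2),"pos",p.round(4),"rpy",R.as_euler("xyz",True).round(2),"F",np.round(o["force"],2),"shift",d.round(4),"turn",np.round(r,4))
E
python3 - <<'E'
from h import *
c=viewer.camera("wrist"); print(c["tool_from_camera"],c["fx"],c["cx"],c["cy"])
R0=Ro.from_euler("xyz",[180,0,100.1],degrees=True)
Rt=R0*Ro.from_rotvec([0.,0,0])
for s in (50,-50):
    print(s,(R0*Ro.from_rotvec([s,0,0],degrees=True)).apply([0,0,1]))
go([.43,.107,.27],np.radians([180,0,100.1]))
E
```

```text
[[ 4.14359245e-04 -9.71187674e-01 -2.38315609e-01  6.83594617e-02]
 [ 9.99999852e-01  4.86520263e-04 -2.43976044e-04 -2.92799692e-04]
 [ 3.52891900e-04 -2.38315473e-01  9.71187732e-01 -1.95302905e-01]
 [ 0.00000000e+00  0.00000000e+00  0.00000000e+00  1.00000000e+00]] 277.46455959574445 256.0996798439119 187.25248602596008
50 [-0.75417319 -0.13433871 -0.64278761]
-50 [ 0.75417319  0.13433871 -0.64278761]
t 0.95 pos [0.1274 0.535  0.1886] rpy [-180.      0.    166.61] F [-0.21  0.18  0.32] shift [-3.9352 -3.463  -0.8136] turn [-0.     0.     0.739]
```

step_arm(plan=[{"dx": -0.328,"dy": -0.227,"dz": -0.036},{"dx": -0.328,"dy": -0.227,"dz": -0.036},{"dx": -0.328,"dy": -0.227,"dz": -0.036},{"dx": -0.328,"dy": -0.227,"dz": -0.036},{"dx": -0.328,"dy": -0.227,"dz": -0.036},{"dx": -0.328,"dy": -0.227,"dz": -0.036},{"dx": -0.328,"dy": -0.227,"dz": -0.036},{"dx": -0.328,"dy": -0.227,"dz": -0.036},{"dx": -0.328,"dy": -0.227,"dz": -0.036},{"dx": -0.328,"dy": -0.227,"dz": -0.036}])

```text
$.plan[0]: bad value
```

step_arm(plan=[{"rz": 0.0924},{"rz": 0.0924},{"rz": 0.0924},{"rz": 0.0924},{"rz": 0.0924},{"rz": 0.0924},{"rz": 0.0924},{"rz": 0.0924}])

```text
$.plan[0]: bad value
```

Run:
```python
from h import *
go([.48,.115,.25],np.radians([180,0,100.1]))
```

```text
t 0.95 pos [0.1274 0.535  0.1886] rpy [-180.      0.    166.61] F [-0.21  0.18  0.32] shift [-4.4031 -3.2693 -0.6136] turn [-0.     0.     0.739]
```

step_arm(plan=[{"dx": -0.328,"dy": -0.24,"dz": -0.05,"rx": 0,"ry": 0,"rz": 0,"claw": 0},{"dx": -0.328,"dy": -0.24,"dz": -0.05,"rx": 0,"ry": 0,"rz": 0,"claw": 0},{"dx": -0.328,"dy": -0.24,"dz": -0.05,"rx": 0,"ry": 0,"rz": 0,"claw": 0},{"dx": -0.328,"dy": -0.24,"dz": -0.05,"rx": 0,"ry": 0,"rz": 0,"claw": 0},{"dx": -0.328,"dy": -0.24,"dz": -0.05,"rx": 0,"ry": 0,"rz": 0,"claw": 0},{"dx": -0.328,"dy": -0.24,"dz": -0.05,"rx": 0,"ry": 0,"rz": 0,"claw": 0},{"dx": -0.328,"dy": -0.24,"dz": -0.05,"rx": 0,"ry": 0,"rz": 0,"claw": 0},{"dx": -0.328,"dy": -0.24,"dz": -0.05,"rx": 0,"ry": 0,"rz": 0,"claw": 0},{"dx": -0.328,"dy": -0.24,"dz": -0.05,"rx": 0,"ry": 0,"rz": 0,"claw": 0},{"dx": -0.328,"dy": -0.24,"dz": -0.05,"rx": 0,"ry": 0,"rz": 0,"claw": 0}])

```text
time_s: 1.95
ee_pos: [0.3917, 0.2241, 0.2391]
eef_rot: [3.141, 0.0, 2.908]
force: [-0.2, 1.2, -0.5]
grip_width: 0.0936
grip_force: 0.0
```

step_arm(plan=[{"dx": 0,"dy": 0,"dz": 0,"rx": 0,"ry": 0,"rz": 0.0924,"claw": 0},{"dx": 0,"dy": 0,"dz": 0,"rx": 0,"ry": 0,"rz": 0.0924,"claw": 0},{"dx": 0,"dy": 0,"dz": 0,"rx": 0,"ry": 0,"rz": 0.0924,"claw": 0},{"dx": 0,"dy": 0,"dz": 0,"rx": 0,"ry": 0,"rz": 0.0924,"claw": 0},{"dx": 0,"dy": 0,"dz": 0,"rx": 0,"ry": 0,"rz": 0.0924,"claw": 0},{"dx": 0,"dy": 0,"dz": 0,"rx": 0,"ry": 0,"rz": 0.0924,"claw": 0},{"dx": 0,"dy": 0,"dz": 0,"rx": 0,"ry": 0,"rz": 0.0924,"claw": 0},{"dx": 0,"dy": 0,"dz": 0,"rx": 0,"ry": 0,"rz": 0.0924,"claw": 0}])

```text
time_s: 2.75
ee_pos: [0.3909, 0.2256, 0.2387]
eef_rot: [3.141, -0.0, 1.741]
force: [-0.2, 0.3, -0.4]
grip_width: 0.0935
grip_force: 0.0
```

Run:
```python
from h import *
go([.48,.115,.25],np.radians([180,0,100.1]))
```

```text
t 2.75 pos [0.3909 0.2256 0.2387] rpy [179.99  -0.    99.73] F [-0.16  0.32 -0.39] shift [-1.2404  0.6914 -0.1128] turn [ 0.0001 -0.     -0.0041]
```

step_arm(plan=[{"dx": -0.306,"dy": 0.295,"dz": 0.07,"rx": 0,"ry": 0,"rz": 0,"claw": 0},{"dx": -0.306,"dy": 0.295,"dz": 0.07,"rx": 0,"ry": 0,"rz": 0,"claw": 0},{"dx": -0.306,"dy": 0.295,"dz": 0.07,"rx": 0,"ry": 0,"rz": 0,"claw": 0},{"dx": -0.306,"dy": 0.295,"dz": 0.07,"rx": 0,"ry": 0,"rz": 0,"claw": 0},{"dx": 0,"dy": 0,"dz": 0,"rx": -0.09,"ry": 0,"rz": 0,"claw": 0},{"dx": 0,"dy": 0,"dz": 0,"rx": -0.09,"ry": 0,"rz": 0,"claw": 0},{"dx": 0,"dy": 0,"dz": 0,"rx": -0.09,"ry": 0,"rz": 0,"claw": 0},{"dx": 0,"dy": 0,"dz": 0,"rx": -0.09,"ry": 0,"rz": 0,"claw": 0},{"dx": 0,"dy": 0,"dz": 0,"rx": -0.09,"ry": 0,"rz": 0,"claw": 0},{"dx": 0,"dy": 0,"dz": 0,"rx": 0,"ry": 0,"rz": 0,"claw": 0}])

```text
time_s: 3.75
ee_pos: [0.5261, 0.1254, 0.2086]
eef_rot: [2.435, -0.0, 1.747]
force: [-0.2, 0.1, 0.3]
grip_width: 0.0942
grip_force: 0.0
```

```bash
cat >> h.py <<'E'
def wristworld(c,p,R):
    z=c["z_map"]; v,u=np.mgrid[0:384,0:512]
    P=np.stack([(u-c["cx"])/c["fx"]*z,(v-c["cy"])/c["fy"]*z,z],-1)
    T=np.asarray(c["tool_from_camera"]); W=R.apply((P@T[:3,:3].T+T[:3,3]).reshape(-1,3))+p
    W=W.reshape(384,512,3); W[z==0]=np.nan; return W
E
python3 - <<'E'
from h import *
p,R,o=pose(); c=viewer.camera("wrist"); save(c,"w1"); np.savez("w1.npz",p=p,q=R.as_quat(),**c)
print(o["time_s"],p,R.as_euler("xyz",True))
W=wristworld(c,p,R); I=c["img"].astype(int)
print(viewer.recognise("stud",c)[:2])
n=np.array([.9844,.1757]);w=np.array([-.1757,.9844])
s=W[...,:2]@n; l=W[...,:2]@w; Z=W[...,2]
br=(I[...,0]-I[...,2]>50)&(Z>.12)&(Z<.18)&(abs(l-.03)<.02)
v,u=np.nonzero(br);print(br.sum(),u.min(),u.max(),v.min(),v.max())
b=W[br];print("brass s",np.percentile(s[br],[5,50,95]),"l",np.percentile(l[br],[2,50,98]),"z",np.percentile(Z[br],[2,50,98]))
f=br&(s<np.percentile(s[br],40)+.002); print("front l,z",l[f].min(),l[f].max(),Z[f].min(),Z[f].max(), f.sum())
m=(Z>.06)&(Z<.158)&(abs(l-.03)<.08)&(s>.605)&(s<.63)&~br; q=W[m]
S=np.linalg.lstsq(np.c_[np.ones(len(q)),q[:,1:]],q[:,0],rcond=None)[0];print("face",S,len(q),"l",l[m].min(),l[m].max(),np.median(s[m]))
t=(Z>.161)&(Z<.17)&(abs(l-.03)<.1)&(s>.6)&(s<.64);print("top l",l[t].min(),l[t].max(),np.median(Z[t]))
E
```

```text
3.75 [0.52611508 0.12537754 0.20860155] [ 1.39488587e+02 -1.48529285e-03  1.00080859e+02]
[]
64 267 276 184 195
brass s [0.60358991 0.60485405 0.60706882] l [0.02388095 0.02992699 0.03473294] z [0.15385998 0.15934192 0.16204248]
front l,z 0.02376651454023248 0.034768936861839156 0.1503050329145702 0.1621713902653552 58
face [ 0.62456533 -0.17948557 -0.00098085] 6547 l -0.046413386650423605 0.10315461562087405 0.6145466211775968
top l -0.04622372284763531 0.10331633658956486 0.16455184767360043
```

View pics/w1.png

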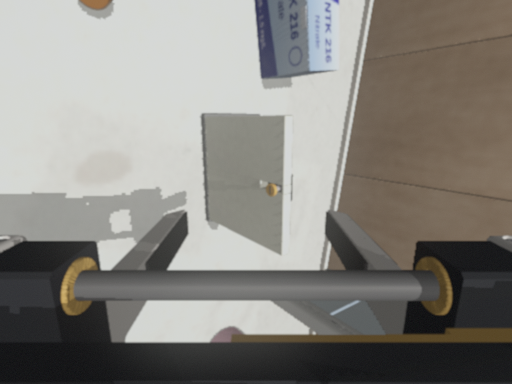

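step_arm(plan=[{"dx": 0,"dy": 0,"dz": -0.2,"rx": 0.09,"ry": 0,"rz": 0,"claw": 0},{"dx": 0,"dy": 0,"dz": -0.2,"rx": 0.09,"ry": 0,"rz": 0,"claw": 0},{"dx": 0,"dy": 0,"dz": 0,"rx": 0.09,"ry": 0,"rz": 0,"claw": 0},{"dx": 0,"dy": 0,"dz": 0,"rx": 0.09,"ry": 0,"rz": 0,"claw": 0},{"dx": 0,"dy": 0,"dz": 0,"rx": 0.09,"ry": 0,"rz": 0,"claw": 0},{"dx": 0,"dy": 0,"dz": 0,"rx": 0,"ry": 0,"rz": -0.066,"claw": 0},{"dx": 0,"dy": 0,"dz": 0,"rx": 0,"ry": 0,"rz": -0.066,"claw": 0},{"dx": 0,"dy": 0,"dz": 0,"rx": 0,"ry": 0,"rz": 0,"claw": 0}])

```text
time_s: 4.65
ee_pos: [0.5073, 0.1219, 0.2413]
eef_rot: [3.129, 0.003, 1.956]
force: [-0.5, 0.2, 0.2]
grip_width: 0.0942
grip_force: 0.0
```

Run:
```python
from h import *
go([.4607,-.2595,.25],np.radians([180,0,112]))
```

```text
t 4.65 pos [0.5073 0.1219 0.2413] rpy [1.7930e+02 1.5000e-01 1.1205e+02] F [-0.51  0.2   0.24] shift [-3.3604 -1.8623 -0.101 ] turn [0.0077 0.0017 0.0006]
```

step_arm(plan=[{"dx": -0.374,"dy": -0.207,"dz": -0.011,"rx": 0,"ry": 0,"rz": 0,"claw": 0},{"dx": -0.374,"dy": -0.207,"dz": -0.011,"rx": 0,"ry": 0,"rz": 0,"claw": 0},{"dx": -0.374,"dy": -0.207,"dz": -0.011,"rx": 0,"ry": 0,"rz": 0,"claw": 0},{"dx": -0.374,"dy": -0.207,"dz": -0.011,"rx": 0,"ry": 0,"rz": 0,"claw": 0},{"dx": -0.374,"dy": -0.207,"dz": -0.011,"rx": 0,"ry": 0,"rz": 0,"claw": 0},{"dx": -0.374,"dy": -0.207,"dz": -0.011,"rx": 0,"ry": 0,"rz": 0,"claw": 0},{"dx": -0.374,"dy": -0.207,"dz": -0.011,"rx": 0,"ry": 0,"rz": 0,"claw": 0},{"dx": -0.374,"dy": -0.207,"dz": -0.011,"rx": 0,"ry": 0,"rz": 0,"claw": 0},{"dx": -0.374,"dy": -0.207,"dz": -0.011,"rx": 0,"ry": 0,"rz": 0,"claw": 0},{"dx": 0,"dy": 0,"dz": 0,"rx": 0.007,"ry": 0,"rz": 0,"claw": 0}])

```text
time_s: 5.65
ee_pos: [0.4586, -0.2642, 0.2494]
eef_rot: [3.14, 0.002, 1.946]
force: [-0.2, 0.7, -0.1]
grip_width: 0.0944
grip_force: 0.0
```

Run:
```python
from h import *
go([.4607,-.2595,.179],np.radians([180,0,112]))
p,R,o=pose(); c=viewer.camera("wrist"); save(c,"w2"); W=wristworld(c,p,R); Z=W[...,2]
m=(Z>.184)&(Z<.2)&(abs(W[...,0]-.46)<.04)&(abs(W[...,1]+.26)<.04); q=W[m]
print(m.sum(),cv2.minAreaRect((q[:,:2]*1000).astype(np.float32)),np.median(q[:,2]))
```

```text
t 5.65 pos [ 0.4586 -0.2642  0.2494] rpy [1.7988e+02 1.3000e-01 1.1151e+02] F [-0.2   0.66 -0.11] shift [0.0372 0.0352 0.704 ] turn [ 0.0013  0.0015 -0.0054]
729 ((460.4112854003906, -261.67388916015625), (16.20285415649414, 43.93958282470703), 22.007061004638672) 0.1911117068498389
```

step_arm(plan=[{"dx": 0.029,"dy": 0.03,"dz": 0.0,"rx": 0.001,"ry": 0.001,"rz": -0.005,"claw": 0},{"dx": 0,"dy": 0,"dz": 0.25,"rx": 0,"ry": 0,"rz": 0,"claw": 0},{"dx": 0,"dy": 0,"dz": 0.25,"rx": 0,"ry": 0,"rz": 0,"claw": 0},{"dx": 0,"dy": 0,"dz": 0.204,"rx": 0,"ry": 0,"rz": 0,"claw": 0},{"dx": 0,"dy": 0,"dz": 0,"rx": 0,"ry": 0,"rz": 0,"claw": 0.5},{"dx": 0,"dy": 0,"dz": 0,"rx": 0,"ry": 0,"rz": 0,"claw": 0.7},{"dx": 0,"dy": 0,"dz": 0,"rx": 0,"ry": 0,"rz": 0,"claw": 1},{"dx": 0,"dy": 0,"dz": 0,"rx": 0,"ry": 0,"rz": 0,"claw": 1},{"dx": 0,"dy": 0,"dz": 0,"rx": 0,"ry": 0,"rz": 0,"claw": 1},{"dx": 0,"dy": 0,"dz": 0,"rx": 0,"ry": 0,"rz": 0,"claw": 1}], grip_force=50)

```text
time_s: 6.7
ee_pos: [0.4615, -0.2563, 0.1788]
eef_rot: [3.139, 0.002, 1.962]
force: [-0.4, 0.8, -0.3]
grip_width: 0.0494
grip_force: 0.0
```

step_arm(plan=[{"dx": 0,"dy": 0,"dz": 0,"rx": 0,"ry": 0,"rz": 0,"claw": 1},{"dx": 0,"dy": 0,"dz": 0,"rx": 0,"ry": 0,"rz": 0,"claw": 1},{"dx": 0,"dy": 0,"dz": 0,"rx": 0,"ry": 0,"rz": 0,"claw": 1}])

```text
time_s: 7.0
ee_pos: [0.4614, -0.2563, 0.1785]
eef_rot: [3.14, 0.001, 1.962]
force: [-0.0, 0.1, 0.4]
grip_width: 0.0254
grip_force: 0.0
```

Run:
```python
from h import *
go([.4607,-.2595,.26],np.radians([180,0,112]))
```

```text
t 7.0 pos [ 0.4614 -0.2563  0.1785] rpy [1.7989e+02 7.0000e-02 1.1241e+02] F [-0.02  0.06  0.45] shift [-0.0282 -0.0172 -0.8153] turn [0.0012 0.0008 0.0045]
```

step_arm(plan=[{"dx": -0.027,"dy": -0.018,"dz": 0,"rx": 0.001,"ry": 0.001,"rz": 0.0045,"claw": 0.75},{"dx": 0,"dy": 0,"dz": 0,"rx": 0,"ry": 0,"rz": 0,"claw": 0.75},{"dx": 0,"dy": 0,"dz": 0,"rx": 0,"ry": 0,"rz": 0,"claw": 1},{"dx": 0,"dy": 0,"dz": 0,"rx": 0,"ry": 0,"rz": 0,"claw": 1},{"dx": 0,"dy": 0,"dz": 0,"rx": 0,"ry": 0,"rz": 0,"claw": 1},{"dx": 0,"dy": 0,"dz": 0,"rx": 0,"ry": 0,"rz": 0,"claw": 1},{"dx": 0,"dy": 0,"dz": 0,"rx": 0,"ry": 0,"rz": 0,"claw": 1}])

```text
time_s: 7.7
ee_pos: [0.4608, -0.2594, 0.1785]
eef_rot: [3.141, -0.0, 1.955]
force: [-0.4, -0.5, 0.4]
grip_width: 0.0007
grip_force: 0.0
```

Run:
```python
from h import *
go([.4607,-.2595,.29],np.radians([180,0,112]))
p,R,o=pose();print(o["grip_width"],o["grip_force"]); c=viewer.camera("wrist"); save(c,"w3"); W=wristworld(c,p,R)
P=R.inv().apply((W-p).reshape(-1,3)).reshape(W.shape)
np.save("P3.npy",P)
I=c["img"].astype(int)
# tab top: dark, tool z about -.012
m=(abs(P[...,2]+.014)<.008)&(abs(P[...,0])<.05)&(abs(P[...,1])<.012); q=P[m]
print(m.sum(), np.percentile(q[:,0],[0,2,50,98,100]))
m=(P[...,2]>0.08)&(P[...,2]<.14)&(abs(P[...,0])<.06)&(abs(P[...,1])<.04); q=P[m]
if len(q): print("timer/plate",m.sum(),np.percentile(q,[1,50,99],axis=0))
```

```text
t 7.7 pos [ 0.4608 -0.2594  0.1785] rpy [ 1.7998e+02 -1.0000e-02  1.1201e+02] F [-0.35 -0.5   0.38] shift [-3.000e-04 -9.000e-04 -1.115e+00] turn [ 0.0002 -0.0001  0.0002]
0.0006819363827883618 0.0
479 [0.00437604 0.00667339 0.01290231 0.01987978 0.02036709]
timer/plate 654 [[-0.02182214 -0.01717106  0.08268581]
 [ 0.01337532 -0.00666388  0.10981573]
 [ 0.03682839  0.00556661  0.13095296]]
```

View pics/w3.png

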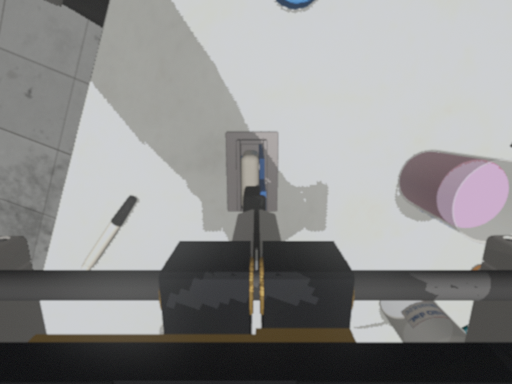

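Run:
```python
from h import *
p,R,o=pose();print(o["grip_width"],o["grip_force"],p)
P=np.load("P3.npy")
for v in range(140,262,6): print(v,P[v,256].round(3),P[v,248].round(3),P[v,264].round(3))
o=[]
for n in ("scene","top"):
    c=viewer.camera(n); save(c,n+"1"); W=world(c)
    l=[260,40,340,140] if n=="scene" else [330,170,430,270]
    o.append(cv2.resize(cv2.cvtColor(c["img"][l[1]:l[3],l[0]:l[2]],cv2.COLOR_RGB2BGR),(400,400 if n=="top" else 500),interpolation=cv2.INTER_CUBIC))
    m=(W[...,2]>.04)&(W[...,2]<.15)&(abs(W[...,0]-.46)<.08)&(abs(W[...,1]+.26)<.08);print(n,np.nanmedian(W[m],0))
im=np.zeros((500,800,3),np.uint8);im[:500,:400]=o[0];im[:400,400:]=o[1];cv2.imwrite("pics/c1.png",im)
```

```text
0.000760960283180529 0.0 [ 0.46080891 -0.25942133  0.17849851]
140 [0.044 0.    0.148] [ 0.044 -0.01   0.146] [0.044 0.01  0.146]
146 [0.034 0.    0.171] [ 0.034 -0.01   0.172] [0.036 0.01  0.147]
152 [0.029 0.    0.147] [ 0.03 -0.01  0.14] [0.029 0.01  0.147]
158 [0.026 0.    0.112] [ 0.027 -0.009  0.11 ] [0.037 0.007 0.034]
164 [0.02  0.    0.109] [nan nan nan] [0.032 0.007 0.031]
170 [0.013 0.    0.11 ] [ 0.013 -0.009  0.109] [0.027 0.007 0.033]
176 [0.006 0.    0.109] [ 0.007 -0.009  0.109] [0.022 0.007 0.031]
182 [-0.     0.     0.109] [-0.    -0.009  0.109] [0.02  0.006 0.019]
188 [0.018 0.    0.007] [ 0.018 -0.006  0.007] [ 0.02   0.006 -0.002]
194 [ 0.018  0.    -0.01 ] [ 0.018 -0.006 -0.011] [ 0.018  0.006 -0.011]
200 [ 0.014  0.    -0.012] [ 0.014 -0.005 -0.012] [ 0.014  0.005 -0.013]
206 [ 0.01   0.    -0.013] [ 0.01  -0.005 -0.013] [ 0.01   0.006 -0.013]
212 [ 0.007  0.    -0.017] [ 0.009 -0.005 -0.023] [ 0.009  0.005 -0.023]
218 [ 0.007  0.    -0.029] [ 0.009 -0.005 -0.033] [ 0.009  0.005 -0.033]
224 [ 0.007  0.    -0.04 ] [ 0.009 -0.005 -0.043] [ 0.009  0.005 -0.043]
230 [ 0.008 -0.    -0.049] [ 0.009 -0.004 -0.053] [ 0.009  0.004 -0.053]
236 [ 0.007 -0.    -0.057] [ 0.009 -0.004 -0.061] [ 0.009  0.004 -0.06 ]
242 [ 0.007 -0.    -0.065] [ 0.033 -0.002 -0.119] [ 0.033  0.002 -0.12 ]
248 [ 0.007 -0.    -0.07 ] [ 0.033 -0.002 -0.124] [ 0.033  0.002 -0.123]
254 [ 0.008 -0.    -0.079] [ 0.033 -0.002 -0.127] [ 0.033  0.002 -0.127]
260 [ 0.006 -0.    -0.08 ] [ 0.033 -0.002 -0.13 ] [ 0.033  0.002 -0.131]
scene [ 0.46361428 -0.25040818  0.09160235]
top [ 0.45696442 -0.24721219  0.07353801]
```

View pics/c1.png

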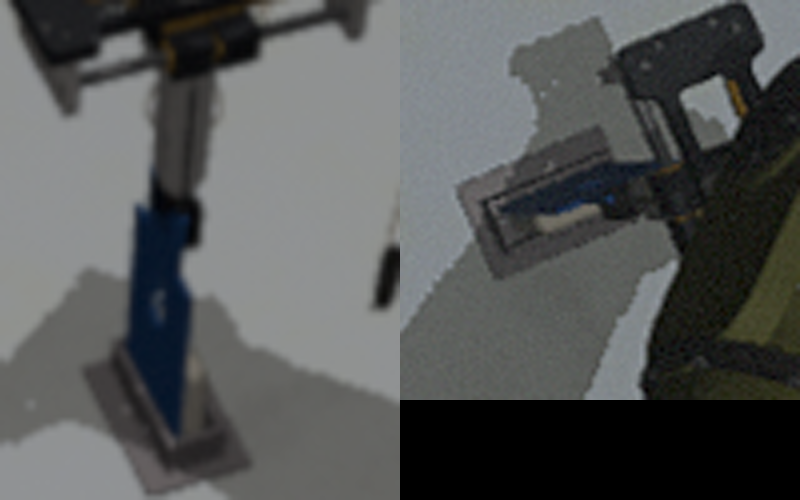

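Run:
```python
from h import *
p,R,o=pose()
c=viewer.camera("scene"); W=world(c)
P=R.inv().apply((W-p).reshape(-1,3)).reshape(W.shape)
for v in range(58,94,2): print(v,[tuple((P[v,u]*1000).round().tolist()) for u in (291,294,297,300)], c["img"][v,297], c["img"][v,292])
I=c["img"]
cv2.imwrite("pics/c2.png",cv2.resize(cv2.convertScaleAbs(cv2.cvtColor(I[50:110,270:320],cv2.COLOR_RGB2BGR),alpha=2),(500,600),interpolation=cv2.INTER_CUBIC))
```

```text
58 [(-11.0, 12.0, -75.0), (7.0, 13.0, -90.0), (7.0, 4.0, -88.0), (9.0, -3.0, -87.0)] [53 52 51] [55 54 53]
60 [(-10.0, 13.0, -70.0), (7.0, 12.0, -84.0), (9.0, 4.0, -82.0), (8.0, -4.0, -79.0)] [50 49 47] [57 56 55]
62 [(-11.0, 12.0, -62.0), (7.0, 12.0, -77.0), (5.0, 2.0, -72.0), (5.0, -6.0, -69.0)] [50 49 48] [56 54 53]
64 [(-9.0, 13.0, -58.0), (8.0, 12.0, -71.0), (8.0, 3.0, -68.0), (6.0, -6.0, -64.0)] [49 48 47] [56 54 53]
66 [(nan, nan, nan), (7.0, 11.0, -63.0), (6.0, 2.0, -59.0), (6.0, -7.0, -57.0)] [42 42 41] [55 53 52]
68 [(-9.0, 12.0, -43.0), (5.0, 10.0, -55.0), (6.0, 1.0, -53.0), (6.0, -8.0, -50.0)] [39 39 39] [52 51 50]
70 [(-4.0, 13.0, -41.0), (7.0, 10.0, -50.0), (5.0, 0.0, -44.0), (6.0, -8.0, -43.0)] [40 39 38] [55 54 52]
72 [(-7.0, 12.0, -32.0), (7.0, 10.0, -43.0), (2.0, -2.0, -34.0), (8.0, -8.0, -38.0)] [39 37 37] [55 53 52]
74 [(-17.0, 6.0, -13.0), (8.0, 9.0, -36.0), (9.0, 1.0, -34.0), (8.0, -8.0, -31.0)] [43 42 41] [55 54 53]
76 [(-18.0, 6.0, -6.0), (7.0, 9.0, -28.0), (7.0, -0.0, -25.0), (-189.0, -109.0, 182.0)] [43 42 41] [47 46 45]
78 [(-15.0, 7.0, -1.0), (2.0, 6.0, -16.0), (6.0, -1.0, -17.0), (-171.0, -101.0, 173.0)] [38 38 37] [17 18 20]
80 [(-14.0, 7.0, 5.0), (6.0, 7.0, -13.0), (9.0, -0.0, -13.0), (12.0, -8.0, -13.0)] [12 12 11] [ 7  9 14]
82 [(-13.0, 7.0, 12.0), (7.0, 7.0, -7.0), (15.0, 2.0, -12.0), (16.0, -6.0, -10.0)] [11 14 21] [ 5 10 17]
84 [(-13.0, 6.0, 19.0), (10.0, 8.0, -2.0), (18.0, 3.0, -7.0), (16.0, -7.0, -2.0)] [12 25 44] [ 9 18 31]
86 [(-12.0, 6.0, 26.0), (7.0, 6.0, 9.0), (19.0, 3.0, -1.0), (16.0, -8.0, 5.0)] [ 7 15 28] [ 8 20 37]
88 [(-10.0, 7.0, 31.0), (10.0, 7.0, 13.0), (18.0, 2.0, 7.0), (16.0, -8.0, 13.0)] [14 18 27] [ 7 21 40]
90 [(-9.0, 7.0, 39.0), (12.0, 7.0, 19.0), (-129.0, -72.0, 178.0), (-124.0, -81.0, 176.0)] [103 105 108] [ 8 22 40]
92 [(-8.0, 7.0, 46.0), (11.0, 7.0, 27.0), (-119.0, -68.0, 176.0), (-115.0, -77.0, 176.0)] [133 136 137] [ 8 21 40]
```

View pics/c2.png

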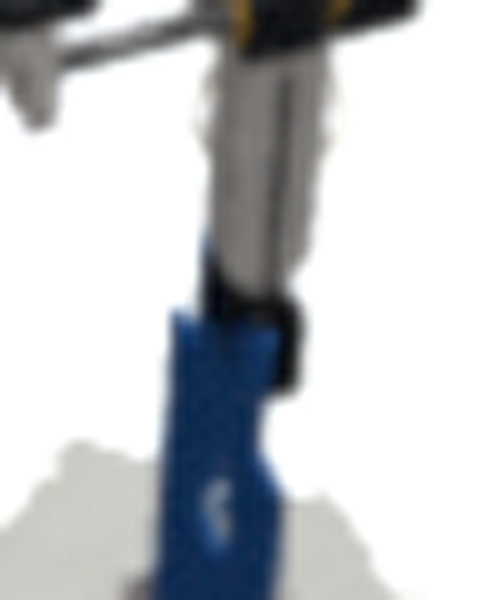

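Run:
```python
from h import *
c=np.load("w1.npz"); W=wristworld(c,np.zeros(3),Ro.identity())
m=(W[...,2]<.04)&(abs(W[...,0])<.03)&(abs(W[...,1])<.07); q=W[m]
print(np.percentile(q[:,2],[90,97,99,100]).round(4))
for v in range(206,232,3): print(v,[tuple((W[v,u]*1000).round().tolist()) for u in (176,184,330,338)])
print([k for k in dir(ctrl) if k[0]!="_"])
```

```text
[-0.0966 -0.0506 -0.0309 -0.0156]
206 [(-51.0, -113.0, 178.0), (-52.0, -103.0, 184.0), (-127.0, 172.0, 420.0), (-128.0, 191.0, 422.0)]
209 [(-55.0, -113.0, 178.0), (-58.0, -104.0, 186.0), (-134.0, 172.0, 418.0), (-135.0, 192.0, 422.0)]
212 [(9.0, -53.0, -22.0), (8.0, -49.0, -19.0), (9.0, 48.0, -22.0), (9.0, 54.0, -22.0)]
215 [(9.0, -51.0, -28.0), (7.0, -47.0, -23.0), (8.0, 48.0, -25.0), (9.0, 52.0, -28.0)]
218 [(9.0, -50.0, -33.0), (6.0, -47.0, -24.0), (7.0, 47.0, -28.0), (9.0, 50.0, -34.0)]
221 [(9.0, -48.0, -38.0), (4.0, -47.0, -25.0), (5.0, 47.0, -29.0), (9.0, 49.0, -39.0)]
224 [(7.0, -48.0, -39.0), (2.0, -47.0, -26.0), (3.0, 47.0, -29.0), (8.0, 49.0, -40.0)]
227 [(7.0, -47.0, -44.0), (0.0, -47.0, -27.0), (2.0, 47.0, -30.0), (7.0, 47.0, -44.0)]
230 [(6.0, -47.0, -45.0), (-1.0, -47.0, -28.0), (-1.0, 47.0, -29.0), (7.0, 47.0, -47.0)]
['MotionError', 'tcp_to_tips']
```

step_arm(plan=[{"dx": 0,"dy": 0,"dz": -0.1,"rx": 0,"ry": 0,"rz": 0,"claw": 0.4},{"dx": 0,"dy": 0,"dz": 0,"rx": 0,"ry": 0,"rz": 0,"claw": 0.4},{"dx": 0,"dy": 0,"dz": 0,"rx": 0,"ry": 0,"rz": 0,"claw": 0.4},{"dx": 0,"dy": 0,"dz": 0,"rx": 0,"ry": 0,"rz": 0,"claw": 0.4},{"dx": 0,"dy": 0,"dz": 0,"rx": 0,"ry": 0,"rz": 0,"claw": 0.4},{"dx": 0,"dy": 0,"dz": 0,"rx": 0,"ry": 0,"rz": 0,"claw": 0.4}])

```text
time_s: 8.5
ee_pos: [0.4607, -0.2594, 0.1884]
eef_rot: [3.141, -0.0, 1.955]
force: [0.2, 0.6, 0.2]
grip_width: 0.0451
grip_force: 0.0
```

Run:
```python
from h import *
p,R,o=pose();print(o["grip_width"]); c=viewer.camera("wrist"); save(c,"w4"); P=wristworld(c,np.zeros(3),Ro.identity())
go([.4607,-.2595,.1465],np.radians([180,0,112]))
W=wristworld(c,p,R); Z=W[...,2]
m=(Z>.186)&(Z<.198)&(abs(P[...,0])<.04)&(abs(P[...,1])<.014); q=W[m]
print(m.sum(),cv2.minAreaRect((q[:,:2]*1000).astype(np.float32)),np.median(q[:,2]), np.percentile(P[m],[0,50,100],axis=0))
```

```text
0.045145725983242325
t 8.55 pos [ 0.4607 -0.2594  0.1883] rpy [ 1.7999e+02 -2.0000e-02  1.1201e+02] F [-0.45  0.11  0.8 ] shift [-0.0008 -0.0006  0.4181] turn [ 0.0001 -0.0003  0.0001]
1157 ((460.3605651855469, -261.70745849609375), (15.888726234436035, 44.330230712890625), 22.46720314025879) 0.19111583813079633 [[-0.02410114 -0.00907116 -0.00510416]
 [-0.00027385 -0.00071302 -0.0027575 ]
 [ 0.02023989  0.00689007  0.00229596]]
```

step_arm(plan=[{"dx": -0.01,"dy": -0.008,"dz": 0.2,"rx": 0,"ry": 0,"rz": 0,"claw": 0.4},{"dx": 0,"dy": 0,"dz": 0.218,"rx": 0,"ry": 0,"rz": 0,"claw": 0.4},{"dx": 0,"dy": 0,"dz": 0,"rx": 0,"ry": 0,"rz": 0,"claw": 0.4},{"dx": 0,"dy": 0,"dz": 0,"rx": 0,"ry": 0,"rz": 0,"claw": 0.7},{"dx": 0,"dy": 0,"dz": 0,"rx": 0,"ry": 0,"rz": 0,"claw": 1},{"dx": 0,"dy": 0,"dz": 0,"rx": 0,"ry": 0,"rz": 0,"claw": 1},{"dx": 0,"dy": 0,"dz": 0,"rx": 0,"ry": 0,"rz": 0,"claw": 1},{"dx": 0,"dy": 0,"dz": 0,"rx": 0,"ry": 0,"rz": 0,"claw": 1},{"dx": 0,"dy": 0,"dz": 0,"rx": 0,"ry": 0,"rz": 0,"claw": 1},{"dx": 0,"dy": 0,"dz": 0,"rx": 0,"ry": 0,"rz": 0,"claw": 1}], grip_force=50)

```text
time_s: 9.55
ee_pos: [0.4604, -0.2607, 0.1469]
eef_rot: [3.141, 0.0, 1.955]
force: [-0.5, 1.0, 2.7]
grip_width: 0.0154
grip_force: 50.0
```

Run:
```python
from h import *
go([.4607,-.2595,.28],np.radians([180,0,112])); print(pose()[2]["grip_width"],pose()[2]["moment"])
```

```text
t 9.55 pos [ 0.4604 -0.2607  0.1469] rpy [179.98   0.   112.01] F [-0.52  1.01  2.74] shift [ 0.0104  0.0075 -1.3309] turn [0.0002 0.     0.0001]
0.015422466463611253 [-0.05194925  0.26874016 -0.05974014]
```

step_arm(plan=[{"dx": 0,"dy": 0,"dz": -0.1,"rx": 0,"ry": 0,"rz": 0,"claw": 1},{"dx": 0,"dy": 0,"dz": -0.3,"rx": 0,"ry": 0,"rz": 0,"claw": 1},{"dx": 0,"dy": 0,"dz": -0.3,"rx": 0,"ry": 0,"rz": 0,"claw": 1},{"dx": 0,"dy": 0,"dz": -0.3,"rx": 0,"ry": 0,"rz": 0,"claw": 1},{"dx": 0,"dy": 0,"dz": -0.03,"rx": 0,"ry": 0,"rz": 0.033,"claw": 1},{"dx": 0,"dy": 0,"dz": 0,"rx": 0,"ry": 0,"rz": 0.033,"claw": 1},{"dx": 0,"dy": 0,"dz": 0,"rx": 0,"ry": 0,"rz": 0.033,"claw": 1},{"dx": 0,"dy": 0,"dz": 0,"rx": 0,"ry": 0,"rz": 0.032,"claw": 1},{"dx": 0,"dy": 0,"dz": 0,"rx": 0,"ry": 0,"rz": 0,"claw": 1},{"dx": 0,"dy": 0,"dz": 0,"rx": 0,"ry": 0,"rz": 0,"claw": 1}])

```text
time_s: 10.55
ee_pos: [0.4604, -0.2607, 0.25]
eef_rot: [3.141, -0.0, 1.751]
force: [0.3, -0.1, -0.9]
grip_width: 0.0161
grip_force: 50.0
```

Run:
```python
from h import *
go([.536,.1257,.22],np.radians([180,0,100.15])); print(pose()[2]["grip_width"],pose()[2]["moment"])
```

```text
t 10.55 pos [ 0.4604 -0.2607  0.25  ] rpy [ 1.7998e+02 -1.0000e-02  1.0031e+02] F [ 0.26 -0.15 -0.93] shift [3.666  1.435  0.3014] turn [ 0.0003 -0.0001  0.0017]
0.016058714349321823 [-0.12419218  0.06632085 -0.01526493]
```

step_arm(plan=[{"dx": 0.2,"dy": 0.08,"dz": 0,"rx": 0,"ry": 0,"rz": 0.0017,"claw": 1},{"dx": 0.4,"dy": 0.15,"dz": 0,"rx": 0,"ry": 0,"rz": 0,"claw": 1},{"dx": 0.45,"dy": 0.17,"dz": 0,"rx": 0,"ry": 0,"rz": 0,"claw": 1},{"dx": 0.45,"dy": 0.17,"dz": 0,"rx": 0,"ry": 0,"rz": 0,"claw": 1},{"dx": 0.45,"dy": 0.17,"dz": 0,"rx": 0,"ry": 0,"rz": 0,"claw": 1},{"dx": 0.45,"dy": 0.17,"dz": 0,"rx": 0,"ry": 0,"rz": 0,"claw": 1},{"dx": 0.45,"dy": 0.17,"dz": 0.1,"rx": 0,"ry": 0,"rz": 0,"claw": 1},{"dx": 0.45,"dy": 0.17,"dz": 0.1,"rx": 0,"ry": 0,"rz": 0,"claw": 1},{"dx": 0.25,"dy": 0.12,"dz": 0.1,"rx": 0,"ry": 0,"rz": 0,"claw": 1},{"dx": 0.116,"dy": 0.06,"dz": 0,"rx": 0,"ry": 0,"rz": 0,"claw": 1}])

```text
time_s: 11.55
ee_pos: [0.5367, 0.1275, 0.2186]
eef_rot: [-3.14, -0.0, 1.75]
force: [0.4, -1.2, -1.4]
grip_width: 0.0157
grip_force: 50.0
```

step_arm(plan=[{"dx": 0,"dy": 0,"dz": 0,"rx": 0,"ry": 0,"rz": 0,"claw": 1},{"dx": 0,"dy": 0,"dz": 0,"rx": 0,"ry": 0,"rz": 0,"claw": 1}])

```text
time_s: 11.75
ee_pos: [0.5372, 0.1243, 0.2204]
eef_rot: [3.141, -0.0, 1.746]
force: [0.8, -0.8, -0.3]
grip_width: 0.0157
grip_force: 50.0
```

```bash
cat > chk.py <<'E'
from h import *
import sys
p,R,o=pose(); print("t",o["time_s"],p,R.as_euler("xyz",True),"F",np.round(o["force"],2),o["grip_width"])
print("s,l",p[:2]@[.9843,.1766],p[:2]@[-.1766,.9843])
pre=sys.argv[1]; ims=[]
for n in ("top","scene","wrist"):
    c=viewer.camera(n); save(c,n+pre)
    W=wristworld(c,p,R) if n=="wrist" else world(c)
    P=R.inv().apply((W-p).reshape(-1,3)).reshape(W.shape); I=c["img"].astype(int)
    z=P[...,2]-.0469+.092  # depth below the plate's hole level +92 -> see below
    # height over plate bottom = .1389 - P_z
    h=.1389-P[...,2]
    blue=(I[...,2]-I[...,0]>12)&(abs(P[...,0])<.06)&(P[...,1]>-.03)&(P[...,1]<.03)
    for a,b in ((.0,.13),(.145,.19)):
        m=blue&(h>a)&(h<b)
        if m.sum()>8: print(n,"blue h",a,b,m.sum(),"x",np.percentile(P[m][:,0],[1,99]).round(4),"y",np.percentile(P[m][:,1],[3,50,97]).round(4),"h",np.percentile(h[m],[1,99]).round(4))
        m2=m&(P[...,1]>0.004)
        if m2.sum()>30:
            q=P[m2]; s=np.linalg.lstsq(np.c_[np.ones(len(q)),q[:,0],q[:,2]],q[:,1],rcond=None)[0]; print("   back plane y=",s.round(4))
    m=(abs(P[...,0])<.03)&(abs(P[...,1])<.03)&(h>.18)&(h<.188)
    if m.sum()>8: print(n,"toptab",cv2.minAreaRect((P[m][:,:2]*1000).astype(np.float32)))
    m=(abs(P[...,0])<.06)&(P[...,1]<-.005)&(P[...,1]>-.03)&(h<.09)&(h>0)&(I.min(-1)>90)
    if m.sum()>8: print(n,"timer x",np.percentile(P[m][:,0],[1,99]),"h",np.percentile(h[m],[1,99]))
E
python3 chk.py a
```

```text
t 11.75 [0.53719829 0.12430939 0.220401  ] [ 1.79952355e+02 -9.61246808e-04  1.00061774e+02] F [ 0.8  -0.75 -0.29] 0.0157211623065791
s,l 0.5507173109520556 0.02748851166772487
scene blue h 0.0 0.13 140 x [-0.0295  0.0379] y [0.0055 0.008  0.0082] h [0.0022 0.1264]
   back plane y= [ 0.0081 -0.0167 -0.002 ]
scene blue h 0.145 0.19 25 x [0.01   0.0207] y [0.0052 0.0074 0.0083] h [0.147  0.1845]
scene toptab ((1.7472310066223145, 1.6974105834960938), (37.14812088012695, 35.273860931396484), 55.684627532958984)
scene timer x [-0.03108015  0.03028549] h [0.01045822 0.06510122]
wrist blue h 0.0 0.13 82 x [0.0094 0.0382] y [0.0044 0.0051 0.0074] h [0.0179 0.1297]
   back plane y= [0.0033 0.0649 0.0016]
wrist blue h 0.145 0.19 165 x [-0.0206  0.0215] y [0.0043 0.0065 0.0083] h [0.1474 0.185 ]
   back plane y= [ 0.0061 -0.0251 -0.0215]
wrist toptab ((0.44295406341552734, 4.078563690185547), (36.162052154541016, 41.77376937866211), 66.30294799804688)
wrist timer x [-0.02119382  0.03104676] h [0.01115625 0.06248935]
```

step_arm(plan=[{"dx": 0.015,"dy": 0.1,"dz": 0.09,"rx": 0,"ry": 0,"rz": 0,"claw": 1},{"dx": 0,"dy": 0.15,"dz": 0.09,"rx": 0,"ry": 0,"rz": 0,"claw": 1},{"dx": 0,"dy": 0.1,"dz": 0,"rx": 0,"ry": 0,"rz": 0,"claw": 1},{"dx": 0,"dy": 0.06,"dz": 0,"rx": 0,"ry": 0,"rz": 0,"claw": 1},{"dx": 0,"dy": 0,"dz": 0,"rx": 0,"ry": 0,"rz": 0,"claw": 1},{"dx": 0,"dy": 0,"dz": 0,"rx": 0,"ry": 0,"rz": 0,"claw": 1},{"dx": 0,"dy": 0,"dz": 0,"rx": 0,"ry": 0,"rz": 0,"claw": 1}])

```text
time_s: 12.6
ee_pos: [0.577, 0.1339, 0.202]
eef_rot: [3.141, -0.0, 1.746]
force: [-0.4, -0.1, -0.7]
grip_width: 0.016
grip_force: 50.0
```

```bash
cat > f.py <<'E'
from h import *
p,R,o=pose(); n=np.array([.9843,.1766]); w=np.array([-.1766,.9843]); F=np.array(o["force"])
print("t",o["time_s"],"s,l,z",(p[:2]@n).round(4),(p[:2]@w).round(4),p[2].round(4),"rpy",R.as_euler("xyz",True).round(2),"Fs,Fl,Fz",(F[:2]@n).round(2),(F[:2]@w).round(2),F[2].round(2),"M",np.round(o["moment"],3),"hole z",round(p[2]-.0469,4))
E
python3 f.py
```

```text
t 12.6 s,l,z 0.5916 0.0299 0.202 rpy [ 1.7997e+02 -1.0000e-02  1.0006e+02] Fs,Fl,Fz -0.42 -0.07 -0.66 M [-0.077  0.069  0.035] hole z 0.1551
```

step_arm(plan=[{"dx": -0.007,"dy": 0.02,"dz": 0,"rx": 0,"ry": 0,"rz": 0,"claw": 1},{"dx": 0,"dy": 0.02,"dz": 0,"rx": 0,"ry": 0,"rz": 0,"claw": 1},{"dx": 0,"dy": 0.015,"dz": 0,"rx": 0,"ry": 0,"rz": 0,"claw": 1},{"dx": 0,"dy": 0.01,"dz": 0,"rx": 0,"ry": 0,"rz": 0,"claw": 1},{"dx": 0,"dy": 0,"dz": 0,"rx": 0,"ry": 0,"rz": 0,"claw": 1},{"dx": 0,"dy": 0,"dz": 0,"rx": 0,"ry": 0,"rz": 0,"claw": 1}])

```text
time_s: 13.2
ee_pos: [0.5837, 0.1344, 0.2018]
eef_rot: [3.141, -0.0, 1.747]
force: [0.2, -0.5, -0.9]
grip_width: 0.0157
grip_force: 50.0
```

```bash
python3 f.py
```

```text
t 13.2 s,l,z 0.5983 0.0292 0.2018 rpy [ 1.7999e+02 -2.0000e-02  1.0007e+02] Fs,Fl,Fz 0.1 -0.55 -0.92 M [-0.061 -0.022  0.004] hole z 0.1549
```

step_arm(plan=[{"dx": 0,"dy": 0.01,"dz": 0,"rx": 0,"ry": 0,"rz": 0,"claw": 1},{"dx": 0,"dy": 0.01,"dz": 0,"rx": 0,"ry": 0,"rz": 0,"claw": 1},{"dx": 0,"dy": 0,"dz": 0,"rx": 0,"ry": 0,"rz": 0,"claw": 1},{"dx": 0,"dy": 0,"dz": 0,"rx": 0,"ry": 0,"rz": 0,"claw": 1}])

```text
time_s: 13.6
ee_pos: [0.5857, 0.1347, 0.2018]
eef_rot: [3.141, -0.0, 1.747]
force: [0.9, 0.4, -1.4]
grip_width: 0.0159
grip_force: 50.0
```

```bash
python3 f.py
```

```text
t 13.6 s,l,z 0.6003 0.0292 0.2018 rpy [ 1.7999e+02 -1.0000e-02  1.0007e+02] Fs,Fl,Fz 0.91 0.22 -1.35 M [-0.072  0.081  0.052] hole z 0.1549
```

step_arm(plan=[{"dx": 0,"dy": 0.01,"dz": 0,"rx": 0,"ry": 0,"rz": 0,"claw": 1},{"dx": 0,"dy": 0.01,"dz": 0,"rx": 0,"ry": 0,"rz": 0,"claw": 1},{"dx": 0,"dy": 0,"dz": 0,"rx": 0,"ry": 0,"rz": 0,"claw": 1}])

```text
time_s: 13.9
ee_pos: [0.5877, 0.1351, 0.2018]
eef_rot: [3.141, -0.0, 1.746]
force: [0.5, 0.0, -0.3]
grip_width: 0.0158
grip_force: 50.0
```

```bash
python3 f.py
```

```text
t 13.9 s,l,z 0.6024 0.0292 0.2018 rpy [ 1.7999e+02 -1.0000e-02  1.0007e+02] Fs,Fl,Fz 0.5 -0.07 -0.28 M [-0.018  0.022 -0.019] hole z 0.1549
```

step_arm(plan=[{"dx": 0,"dy": 0.01,"dz": 0,"rx": 0,"ry": 0,"rz": 0,"claw": 1},{"dx": 0,"dy": 0.01,"dz": 0,"rx": 0,"ry": 0,"rz": 0,"claw": 1},{"dx": 0,"dy": 0,"dz": 0,"rx": 0,"ry": 0,"rz": 0,"claw": 1}])

```text
time_s: 14.2
ee_pos: [0.5897, 0.1355, 0.2018]
eef_rot: [3.141, -0.0, 1.746]
force: [0.3, 0.7, -0.7]
grip_width: 0.0159
grip_force: 50.0
```

```bash
python3 f.py
```

```text
t 14.2 s,l,z 0.6044 0.0292 0.2018 rpy [ 1.7999e+02 -2.0000e-02  1.0007e+02] Fs,Fl,Fz 0.45 0.6 -0.73 M [-0.07   0.009  0.022] hole z 0.1549
```

step_arm(plan=[{"dx": 0,"dy": 0.008,"dz": 0,"rx": 0,"ry": 0,"rz": 0,"claw": 1},{"dx": 0,"dy": 0.007,"dz": 0,"rx": 0,"ry": 0,"rz": 0,"claw": 1},{"dx": 0,"dy": 0,"dz": 0,"rx": 0,"ry": 0,"rz": 0,"claw": 1},{"dx": 0,"dy": 0,"dz": 0,"rx": 0,"ry": 0,"rz": 0,"claw": 1}])

```text
time_s: 14.6
ee_pos: [0.5911, 0.1357, 0.2018]
eef_rot: [3.141, -0.0, 1.747]
force: [-0.2, 0.8, -0.6]
grip_width: 0.0154
grip_force: 50.0
```

```bash
python3 f.py
```

```text
t 14.6 s,l,z 0.6058 0.0292 0.2018 rpy [ 1.7999e+02 -1.0000e-02  1.0007e+02] Fs,Fl,Fz -0.06 0.83 -0.6 M [-0.049  0.048  0.005] hole z 0.1549
```

step_arm(plan=[{"dx": 0,"dy": 0.007,"dz": 0,"rx": 0,"ry": 0,"rz": 0,"claw": 1},{"dx": 0,"dy": 0,"dz": 0,"rx": 0,"ry": 0,"rz": 0,"claw": 1},{"dx": 0,"dy": 0,"dz": 0,"rx": 0,"ry": 0,"rz": 0,"claw": 1}])

```text
time_s: 14.9
ee_pos: [0.5916, 0.1358, 0.2018]
eef_rot: [-3.141, -0.0, 1.746]
force: [-2.9, -0.2, -0.1]
grip_width: 0.0153
grip_force: 50.0
```

```bash
python3 f.py
```

```text
t 14.9 s,l,z 0.6063 0.0292 0.2018 rpy [-1.7999e+02 -1.0000e-02  1.0007e+02] Fs,Fl,Fz -2.88 0.34 -0.09 M [-0.22   0.721  0.036] hole z 0.1549
```

step_arm(plan=[{"dx": 0,"dy": 0,"dz": 0.02,"rx": 0,"ry": 0,"rz": 0,"claw": 1},{"dx": 0,"dy": 0,"dz": 0.02,"rx": 0,"ry": 0,"rz": 0,"claw": 1},{"dx": 0,"dy": 0,"dz": 0.02,"rx": 0,"ry": 0,"rz": 0,"claw": 1},{"dx": 0,"dy": 0,"dz": 0,"rx": 0,"ry": 0,"rz": 0,"claw": 1}])

```text
time_s: 15.3
ee_pos: [0.5916, 0.1358, 0.1953]
eef_rot: [-3.141, -0.0, 1.747]
force: [-3.8, -0.9, -2.9]
grip_width: 0.0157
grip_force: 50.0
```

```bash
python3 f.py
```

```text
t 15.3 s,l,z 0.6063 0.0292 0.1953 rpy [-1.7997e+02 -2.0000e-02  1.0007e+02] Fs,Fl,Fz -3.86 -0.27 -2.92 M [-0.144  0.683  0.007] hole z 0.1484
```

step_arm(plan=[{"dx": 0,"dy": 0,"dz": 0.02,"rx": 0,"ry": 0,"rz": 0,"claw": 1},{"dx": 0,"dy": 0,"dz": 0.02,"rx": 0,"ry": 0,"rz": 0,"claw": 1},{"dx": 0,"dy": 0,"dz": 0,"rx": 0,"ry": 0,"rz": 0,"claw": 1}])

```text
time_s: 15.6
ee_pos: [0.5916, 0.1358, 0.1915]
eef_rot: [-3.141, -0.0, 1.746]
force: [-4.3, -0.4, -1.3]
grip_width: 0.0158
grip_force: 50.0
```

```bash
python3 f.py
```

```text
t 15.6 s,l,z 0.6063 0.0292 0.1915 rpy [-1.7998e+02 -2.0000e-02  1.0007e+02] Fs,Fl,Fz -4.26 0.34 -1.34 M [-0.235  0.957  0.009] hole z 0.1446
```

step_arm(plan=[{"dx": 0,"dy": 0,"dz": 0.02,"rx": 0,"ry": 0,"rz": 0,"claw": 1},{"dx": 0,"dy": 0,"dz": 0.02,"rx": 0,"ry": 0,"rz": 0,"claw": 1},{"dx": 0,"dy": 0,"dz": 0,"rx": 0,"ry": 0,"rz": 0,"claw": 1}])

```text
time_s: 15.9
ee_pos: [0.5916, 0.1358, 0.1876]
eef_rot: [-3.141, -0.0, 1.746]
force: [-4.6, -0.1, -0.5]
grip_width: 0.0158
grip_force: 50.0
```

```bash
python3 f.py
```

```text
t 15.9 s,l,z 0.6063 0.0292 0.1876 rpy [-1.7998e+02 -2.0000e-02  1.0007e+02] Fs,Fl,Fz -4.53 0.73 -0.54 M [-0.223  1.149  0.063] hole z 0.1407
```

step_arm(plan=[{"dx": 0,"dy": 0,"dz": 0.02,"rx": 0,"ry": 0,"rz": 0,"claw": 1},{"dx": 0,"dy": 0,"dz": 0.02,"rx": 0,"ry": 0,"rz": 0,"claw": 1},{"dx": 0,"dy": 0,"dz": 0,"rx": 0,"ry": 0,"rz": 0,"claw": 1}])

```text
time_s: 16.2
ee_pos: [0.5916, 0.1358, 0.184]
eef_rot: [-3.141, -0.0, 1.746]
force: [-6.2, -0.6, 2.1]
grip_width: 0.0156
grip_force: 50.0
```

```bash
python3 f.py
```

```text
t 16.2 s,l,z 0.6063 0.0291 0.184 rpy [-1.7999e+02 -1.0000e-02  1.0007e+02] Fs,Fl,Fz -6.22 0.5 2.15 M [-0.353  1.396  0.014] hole z 0.1371
```

step_arm(plan=[{"dx": 0,"dy": -0.003,"dz": 0.01,"rx": 0,"ry": 0,"rz": 0,"claw": 1},{"dx": 0,"dy": 0,"dz": 0.01,"rx": 0,"ry": 0,"rz": 0,"claw": 1},{"dx": 0,"dy": 0,"dz": 0,"rx": 0,"ry": 0,"rz": 0,"claw": 1}])

```text
time_s: 16.5
ee_pos: [0.5916, 0.1357, 0.1825]
eef_rot: [3.141, -0.0, 1.747]
force: [-6.0, -1.9, 5.7]
grip_width: 0.0157
grip_force: 50.0
```

```bash
python3 f.py
```

```text
t 16.5 s,l,z 0.6063 0.0291 0.1825 rpy [179.94  -0.   100.07] Fs,Fl,Fz -6.25 -0.77 5.65 M [-0.425  1.369  0.003] hole z 0.1356
```

step_arm(plan=[{"dx": 0,"dy": 0,"dz": 0.01,"rx": 0,"ry": 0,"rz": 0,"claw": 1},{"dx": 0,"dy": 0,"dz": 0,"rx": 0,"ry": 0,"rz": 0,"claw": 1}])

```text
time_s: 16.7
ee_pos: [0.5916, 0.1357, 0.1817]
eef_rot: [3.14, -0.0, 1.746]
force: [-7.1, -2.0, 7.1]
grip_width: 0.0157
grip_force: 50.0
```

```bash
python3 f.py
```

```text
t 16.7 s,l,z 0.6063 0.0291 0.1817 rpy [179.93  -0.   100.07] Fs,Fl,Fz -7.35 -0.76 7.08 M [-0.421  1.574 -0.004] hole z 0.1348
```

step_arm(plan=[{"dx": 0,"dy": 0,"dz": 0.01,"rx": 0,"ry": 0,"rz": 0,"claw": 1},{"dx": 0,"dy": 0,"dz": 0,"rx": 0,"ry": 0,"rz": 0,"claw": 1}])

```text
time_s: 16.9
ee_pos: [0.5916, 0.1357, 0.1809]
eef_rot: [3.14, -0.0, 1.746]
force: [-6.8, -2.5, 7.8]
grip_width: 0.0156
grip_force: 50.0
```

```bash
python3 f.py
```

```text
t 16.9 s,l,z 0.6063 0.029 0.1809 rpy [179.92  -0.   100.06] Fs,Fl,Fz -7.1 -1.29 7.75 M [-0.517  1.754  0.045] hole z 0.134
```

step_arm(plan=[{"dx": 0,"dy": 0,"dz": 0.005,"rx": 0,"ry": 0,"rz": 0,"claw": 1},{"dx": 0,"dy": 0,"dz": 0,"rx": 0,"ry": 0,"rz": 0,"claw": 1}])

```text
time_s: 17.1
ee_pos: [0.5916, 0.1357, 0.1806]
eef_rot: [3.14, -0.0, 1.746]
force: [-8.5, -1.7, 10.3]
grip_width: 0.0154
grip_force: 50.0
```

```bash
python3 f.py
```

```text
t 17.1 s,l,z 0.6063 0.0291 0.1806 rpy [179.91  -0.   100.06] Fs,Fl,Fz -8.71 -0.2 10.25 M [-0.58   1.933  0.105] hole z 0.1337
```

step_arm(plan=[{"dx": 0,"dy": -0.002,"dz": 0.005,"rx": 0,"ry": 0,"rz": 0,"claw": 1},{"dx": 0,"dy": 0,"dz": 0,"rx": 0,"ry": 0,"rz": 0,"claw": 1}])

```text
time_s: 17.3
ee_pos: [0.5915, 0.1357, 0.1799]
eef_rot: [3.14, -0.0, 1.746]
force: [-6.4, -1.4, 7.4]
grip_width: 0.0157
grip_force: 50.0
```

```bash
python3 f.py
```

```text
t 17.3 s,l,z 0.6062 0.0291 0.1799 rpy [ 1.7990e+02 -1.0000e-02  1.0007e+02] Fs,Fl,Fz -6.56 -0.22 7.38 M [-0.378  1.312  0.043] hole z 0.133
```

step_arm(plan=[{"dx": 0,"dy": 0,"dz": 0.004,"rx": 0,"ry": 0,"rz": 0,"claw": 1},{"dx": 0,"dy": 0,"dz": 0,"rx": 0,"ry": 0,"rz": 0,"claw": 1}])

```text
time_s: 17.5
ee_pos: [0.5916, 0.1357, 0.1795]
eef_rot: [3.14, -0.0, 1.746]
force: [-5.7, -1.5, 7.2]
grip_width: 0.0158
grip_force: 50.0
```

```bash
python3 f.py
```

```text
t 17.5 s,l,z 0.6062 0.0291 0.1795 rpy [ 1.7990e+02 -1.0000e-02  1.0006e+02] Fs,Fl,Fz -5.85 -0.52 7.22 M [-0.348  1.338  0.043] hole z 0.1326
```

step_arm(plan=[{"dx": 0,"dy": 0,"dz": 0.006,"rx": 0,"ry": 0,"rz": 0,"claw": 1},{"dx": 0,"dy": 0,"dz": 0,"rx": 0,"ry": 0,"rz": 0,"claw": 1}])

```text
time_s: 17.7
ee_pos: [0.5916, 0.1357, 0.179]
eef_rot: [3.14, -0.0, 1.746]
force: [-7.0, -0.6, 8.2]
grip_width: 0.0158
grip_force: 50.0
```

```bash
python3 f.py
```

```text
t 17.7 s,l,z 0.6063 0.0291 0.179 rpy [ 1.7990e+02 -1.0000e-02  1.0007e+02] Fs,Fl,Fz -6.95 0.68 8.23 M [-0.286  1.519  0.01 ] hole z 0.1321
```

step_arm(plan=[{"dx": 0,"dy": 0,"dz": 0.005,"rx": 0,"ry": 0,"rz": 0,"claw": 1},{"dx": 0,"dy": 0,"dz": 0,"rx": 0,"ry": 0,"rz": 0,"claw": 1}])

```text
time_s: 17.9
ee_pos: [0.5916, 0.1357, 0.1788]
eef_rot: [3.14, -0.0, 1.747]
force: [-7.6, -1.6, 11.3]
grip_width: 0.0159
grip_force: 50.0
```

```bash
python3 f.py
```

```text
t 17.9 s,l,z 0.6063 0.0291 0.1788 rpy [ 1.7988e+02 -1.0000e-02  1.0007e+02] Fs,Fl,Fz -7.77 -0.21 11.27 M [-0.446  1.733  0.052] hole z 0.1319
```

step_arm(plan=[{"dx": 0,"dy": 0,"dz": 0.004,"rx": 0,"ry": 0,"rz": 0,"claw": 1},{"dx": 0,"dy": 0,"dz": 0,"rx": 0,"ry": 0,"rz": 0,"claw": 1},{"dx": 0,"dy": 0,"dz": 0,"rx": 0,"ry": 0,"rz": 0,"claw": 1}])

```text
time_s: 18.2
ee_pos: [0.5916, 0.1358, 0.1788]
eef_rot: [3.139, -0.0, 1.747]
force: [-9.0, -1.8, 14.2]
grip_width: 0.0157
grip_force: 50.0
```

```bash
python3 f.py
```

```text
t 18.2 s,l,z 0.6063 0.0292 0.1788 rpy [ 1.7987e+02 -1.0000e-02  1.0007e+02] Fs,Fl,Fz -9.2 -0.17 14.24 M [-0.49   1.985  0.043] hole z 0.1319
```

step_arm(plan=[{"dx": 0,"dy": -0.004,"dz": 0,"rx": 0,"ry": 0,"rz": 0,"claw": 1},{"dx": 0,"dy": 0,"dz": 0.003,"rx": 0,"ry": 0,"rz": 0,"claw": 1},{"dx": 0,"dy": 0,"dz": 0,"rx": 0,"ry": 0,"rz": 0,"claw": 1},{"dx": 0,"dy": 0,"dz": 0,"rx": 0,"ry": 0,"rz": 0,"claw": 1}])

```text
time_s: 18.6
ee_pos: [0.5915, 0.1357, 0.1786]
eef_rot: [3.138, -0.0, 1.746]
force: [-6.8, -1.7, 14.1]
grip_width: 0.0155
grip_force: 50.0
```

```bash
python3 f.py
```

```text
t 18.6 s,l,z 0.6062 0.0291 0.1786 rpy [ 1.7981e+02 -1.0000e-02  1.0007e+02] Fs,Fl,Fz -6.99 -0.52 14.12 M [-0.455  1.588  0.046] hole z 0.1317
```

step_arm(plan=[{"dx": 0,"dy": -0.004,"dz": 0.003,"rx": 0,"ry": 0,"rz": 0,"claw": 1},{"dx": 0,"dy": 0,"dz": 0,"rx": 0,"ry": 0,"rz": 0,"claw": 1},{"dx": 0,"dy": 0,"dz": 0,"rx": 0,"ry": 0,"rz": 0,"claw": 1}])

```text
time_s: 18.9
ee_pos: [0.5916, 0.1357, 0.1785]
eef_rot: [3.137, -0.0, 1.746]
force: [-4.7, 0.0, 13.5]
grip_width: 0.0155
grip_force: 50.0
```

```bash
python3 f.py
```

```text
t 18.9 s,l,z 0.6062 0.0291 0.1785 rpy [ 1.7974e+02 -1.0000e-02  1.0007e+02] Fs,Fl,Fz -4.62 0.84 13.49 M [-0.338  1.144  0.008] hole z 0.1316
```

step_arm(plan=[{"dx": 0,"dy": 0,"dz": 0.004,"rx": 0,"ry": 0,"rz": 0,"claw": 1},{"dx": 0,"dy": 0,"dz": 0,"rx": 0,"ry": 0,"rz": 0,"claw": 1},{"dx": 0,"dy": 0,"dz": 0,"rx": 0,"ry": 0,"rz": 0,"claw": 1}])

```text
time_s: 19.2
ee_pos: [0.5916, 0.1357, 0.1784]
eef_rot: [3.137, -0.0, 1.746]
force: [-5.1, -1.0, 16.1]
grip_width: 0.0156
grip_force: 50.0
```

```bash
python3 f.py; python3 chk.py b
```

```text
t 19.2 s,l,z 0.6062 0.0291 0.1784 rpy [ 1.7973e+02 -1.0000e-02  1.0006e+02] Fs,Fl,Fz -5.16 -0.11 16.13 M [-0.359  1.38   0.054] hole z 0.1315
t 19.2 [0.59157183 0.13570058 0.17843052] [ 1.79728768e+02 -5.39637746e-03  1.00064819e+02] F [-5.06 -1.02 16.13] 0.015603385567343662
s,l 0.6062488774645844 0.029098499692453383
top blue h 0.0 0.13 12 x [-0.0384 -0.0342] y [0.0042 0.0048 0.0082] h [0.0057 0.1256]
scene blue h 0.0 0.13 40 x [-0.0019  0.0467] y [-0.0176  0.0064  0.01  ] h [0.0194 0.1279]
   back plane y= [ 0.0096 -0.0269 -0.0345]
scene blue h 0.145 0.19 20 x [-0.0125  0.0216] y [0.0047 0.0066 0.0085] h [0.1505 0.187 ]
scene toptab ((0.5696678161621094, -2.5891265869140625), (42.30723190307617, 36.30302810668945), 24.766357421875)
scene timer x [-0.03012819  0.03054553] h [0.01353574 0.06555449]
wrist blue h 0.0 0.13 96 x [0.0058 0.0382] y [0.004  0.0045 0.0071] h [0.0079 0.1294]
   back plane y= [0.0032 0.0534 0.0015]
wrist blue h 0.145 0.19 151 x [-0.0203  0.0215] y [0.0043 0.0062 0.0083] h [0.1461 0.1835]
   back plane y= [ 0.0053 -0.0177 -0.0343]
wrist toptab ((0.40935420989990234, 4.069299697875977), (36.25739288330078, 42.26325988769531), 65.86647033691406)
wrist timer x [-0.02033827  0.0310453 ] h [0.01252841 0.06275292]
```

step_arm(plan=[{"dx": 0,"dy": 0,"dz": -0.01,"rx": 0,"ry": 0,"rz": 0,"claw": 1},{"dx": 0,"dy": 0,"dz": 0,"rx": 0,"ry": 0,"rz": 0,"claw": 1},{"dx": 0,"dy": 0,"dz": 0,"rx": 0,"ry": 0,"rz": 0,"claw": 0.5},{"dx": 0,"dy": 0,"dz": 0,"rx": 0,"ry": 0,"rz": 0,"claw": 0.5},{"dx": 0,"dy": 0,"dz": 0,"rx": 0,"ry": 0,"rz": 0,"claw": 0.5},{"dx": 0,"dy": 0,"dz": 0,"rx": 0,"ry": 0,"rz": 0,"claw": 0.5},{"dx": 0,"dy": 0,"dz": 0,"rx": 0,"ry": 0,"rz": 0,"claw": 0.5},{"dx": 0,"dy": 0,"dz": 0,"rx": 0,"ry": 0,"rz": 0,"claw": 0.5}])

```text
time_s: 20.15
ee_pos: [0.5905, 0.1356, 0.1769]
eef_rot: [3.141, -0.0, 1.746]
force: [0.6, 0.2, -0.2]
grip_width: 0.0473
grip_force: 0.0
```

step_arm(plan=[{"dx": 0,"dy": 0,"dz": -0.1,"rx": 0,"ry": 0,"rz": 0,"claw": 0.5},{"dx": 0,"dy": 0,"dz": -0.3,"rx": 0,"ry": 0,"rz": 0,"claw": 0.5},{"dx": 0,"dy": 0,"dz": -0.3,"rx": 0,"ry": 0,"rz": 0,"claw": 0.5},{"dx": 0,"dy": -0.3,"dz": -0.1,"rx": 0,"ry": 0,"rz": 0,"claw": 0.5},{"dx": 0,"dy": -0.3,"dz": 0,"rx": 0,"ry": 0,"rz": 0,"claw": 0.5},{"dx": 0,"dy": 0,"dz": 0,"rx": 0,"ry": 0,"rz": 0,"claw": 0.5},{"dx": 0,"dy": 0,"dz": 0,"rx": 0,"ry": 0,"rz": 0,"claw": 0.5}])

```text
time_s: 20.85
ee_pos: [0.5316, 0.1251, 0.258]
eef_rot: [3.14, -0.0, 1.746]
force: [0.5, 0.5, -0.5]
grip_width: 0.0467
grip_force: 0.0
```

```bash
python3 f.py
python3 - <<'E'
from h import *
p,R,o=pose(); print(o["grip_width"])
ims=[]
n=np.array([.9843,.1766]);w=np.array([-.1766,.9843])
for k in ("wrist","scene"):
    c=viewer.camera(k); W=wristworld(c,p,R) if k=="wrist" else world(c); s=W[...,:2]@n;l=W[...,:2]@w;Z=W[...,2]
    m=(abs(l-.029)<.05)&(s>.57)&(s<.613)&(Z>.21)&(Z<.24)
    # top of tab/neck
    m=(abs(l-.029)<.021)&(s>.596)&(s<.616)&(Z>.18)&(Z<.24)
    print(k,m.sum(),"top z",np.percentile(Z[m],[50,90,98]).round(4),"s",np.percentile(s[m],[2,98]).round(4),"l",np.percentile(l[m],[2,98]).round(4))
    b=cv2.cvtColor(c["img"],cv2.COLOR_RGB2BGR); ims.append(cv2.resize(b if k=="wrist" else b[160:290,180:300],(400,400)))
cv2.imwrite("pics/fin.png",np.hstack(ims))
E
```

```text
t 20.85 s,l,z 0.5453 0.0293 0.258 rpy [ 1.7989e+02 -1.0000e-02  1.0007e+02] Fs,Fl,Fz 0.62 0.37 -0.5 M [-0.114  0.039  0.029] hole z 0.2111
0.04671231877446154
wrist 1161 top z [0.2226 0.2238 0.2243] s [0.5982 0.6139] l [0.01   0.0488]
scene 166 top z [0.2232 0.2257 0.227 ] s [0.5988 0.6144] l [0.0098 0.0497]
```

View pics/fin.png

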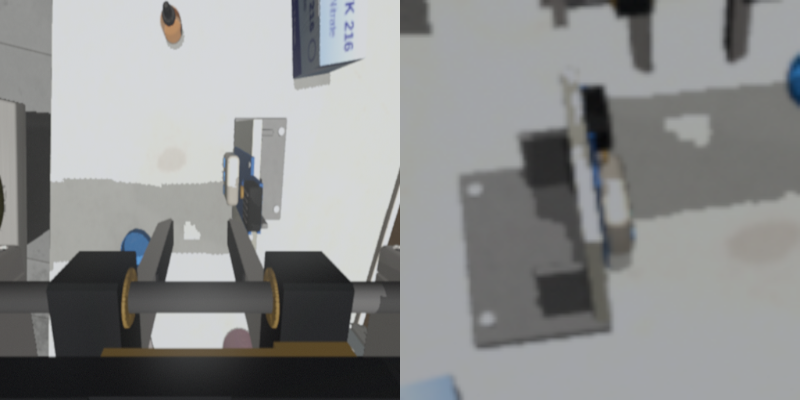

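The pictures show the plate hanging flat on the board (wrist view about (240,180), scene crop about (600,150)). The fingers are clear of it, and its top is at 0.2235 m, which matches the stud being home.

```bash
python3 -c "
from station import hand_in
print(hand_in())"
```

```text
the job is handed in; nothing more can be done
None
```

The timer plate hangs flat on the board with the stud at the slot's hard stop and the gripper clear of it. The highest readings were about 3 N pressing in and 16 N pushing down, and the job was handed in at about 21 s without touching the bottle, beaker or cap; the verdict was not shown.

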